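Pack out the bench clamp and hold it shut on a metal sample

TASK

The sprung jaw of the bench clamp does not travel far enough to reach the round metal sample standing in the V stop. Set the loose steel blocks flat on the clamp's bed, in a row between sample and jaw square to the bed with their 24 mm side along it, until the gap is too small for another; then push the pad behind the jaw to bring it against the row so that it presses the sample firmly into the V, and finish while still pushing: do not let go, as the jaw springs back. Keep the sample and all three blocks the right way up, leave blocks not needed on the bench, and leave the cup, the jar and the spanner where they are.

Things in the scene. Friction and masses are not known exactly. Their poses are not given: they have to be found in the camera images.
- clamp: Bench clamp fixed to the bench: a dark foot plate 76 x 226 x 8 with a bright raised bed on it. Origin at the underside of the foot (bench level), z up. The bed runs along the clamp's y axis, is 34 wide (x from -17 to 17), runs from y = -107 to 113 and its flat top is at z = 30. The sliding jaw is at the -y end, the V stop towards the +y end. Both sides of the bed are open.
- jaw (a joint): Travel of the jaw along the clamp's +y (towards the sample), in m: 0 sprung back fully open (as it starts), 0.034 at its end stop. A spring pushes it back with about 1.6 N at 0 and 4.5 N at the end stop. The jaw is a dark upright plate 40 wide, 16 thick and 40 high above the bed (top at z = 70 over the bench). With too few blocks it runs to the end stop without pressing anything.
- jaw_face (a point): Point on the jaw's clamping face (which looks along the clamp's +y), at mid width, 12.5 above the bed; moves with the jaw. At joint 0 it is at y = -55 in the clamp's frame.
- push_pad (a joint): Compression of the sprung push pad into the jaw, in m: 0 free, 0.012 fully compressed against the jaw. The pad is a bright upright plate 38 wide, 6 thick, 36 high, on two pins behind the jaw; its spring takes 3 N to start and 1.5 N more per mm (about 12 N at 6 mm, 21 N at 12 mm), so the jaw moves first and the pad gives once the jaw has met the row or its end stop. Pressing the pad in by half or more after that gives a firm hold.
- jaw_push (a point): Point in the middle of the push pad's outer face (which looks along the clamp's -y), 22 above the bed; moves with the pad. Push here along the clamp's +y. With the pad free it is 34 behind jaw_face along the clamp's y. Nothing stands higher than the bed behind it, and the bed ends 18 behind it when the jaw is open.
- stop: Dark V-shaped stop, 36 high above the bed, fixed on the bed at a place that differs each time. Origin on the bed's top, on the axis of the sample when this sits in the V; same axes as the clamp. The V opens towards the clamp's -y; the stop's body lies at its +y side.
- sample: Plain round metal sample standing in the V stop, diameter 34, height 45, 0.3 kg, loose; origin at the centre of its underside, z up. Its side nearest to the jaw is 17 from its axis. The gap between it and the open jaw is 44 to 90 mm at the start.
- block_a: Loose plain steel block, one of three alike, 24 x 40 x 25 high, about 0.19 kg, lying on the bench to the right of the clamp; origin at the centre of its underside, x along the 24, y along the 40, z up. In the clamp its 24 side goes along the bed (fill the gap with 24 mm each) and its 40 side across the bed, overhanging 3 each side; one, two or all three are needed. Grip it across the 40.
- block_b: Loose plain steel block, one of three alike, 24 x 40 x 25 high, about 0.19 kg, lying on the bench to the right of the clamp; origin at the centre of its underside, x along the 24, y along the 40, z up. In the clamp its 24 side goes along the bed (fill the gap with 24 mm each) and its 40 side across the bed, overhanging 3 each side; one, two or all three are needed. Grip it across the 40.
- block_c: Loose plain steel block, one of three alike, 24 x 40 x 25 high, about 0.19 kg, lying on the bench to the right of the clamp; origin at the centre of its underside, x along the 24, y along the 40, z up. In the clamp its 24 side goes along the bed (fill the gap with 24 mm each) and its 40 side across the bed, overhanging 3 each side; one, two or all three are needed. Grip it across the 40.
- cup: Bystander: empty white plastic cup, diameter 58, height 46, standing on the bench behind and to the right of the clamp, the nearer one of two such cups; origin at the centre of its underside. Leave alone.
- jar: Bystander: low white jar with lid, diameter 45, height 24, on the bench left of the clamp; origin at the centre of its underside. Leave alone.
- spanner: Bystander: small steel spanner, 25 x 131 x 5, lying on the bench; origin at the centre of its underside. Leave alone.
There are look-alikes about, which are no part of the job. Leave any blue look-alike of the block_a alone. Leave any red look-alike of the block_b alone.

How it is judged (in metres and radians):
On the way:
1. a block stands flat and released on the bed, in the gap between jaw and sample (((x of block_a in the frame of clamp between -0.012 and 0.012 m and y of block_a in the frame of clamp between -0.055 and 0.04 m and z of block_a in the frame of clamp between 0.027 and 0.034 m and angle between block_a's own z axis and vertical below 0.12 rad and contact force between the fingers and block_a below 0.2 N) or (x of block_b in the frame of clamp between -0.012 and 0.012 m and y of block_b in the frame of clamp between -0.055 and 0.04 m and z of block_b in the frame of clamp between 0.027 and 0.034 m and angle between block_b's own z axis and vertical below 0.12 rad and contact force between the fingers and block_b below 0.2 N) or (x of block_c in the frame of clamp between -0.012 and 0.012 m and y of block_c in the frame of clamp between -0.055 and 0.04 m and z of block_c in the frame of clamp between 0.027 and 0.034 m and angle between block_c's own z axis and vertical below 0.12 rad and contact force between the fingers and block_c below 0.2 N))), for 0.2 s.
At the end, for the whole second after the job is handed in: Robot pushes the jaw (4 N); jaw, 2 to 29 mm from its rest, presses a block (4 N), a block the sample and the sample the V stop (3 N), within 6 mm of the V's axis; blocks flat on bench, or on bed and square within 0.2 rad; all upright within 0.12 rad; robot touches no block or sample ((contact force between jaw and block_a above 4 N or contact force between jaw and block_b above 4 N or contact force between jaw and block_c above 4 N) and (contact force between sample and block_a above 3 N or contact force between sample and block_b above 3 N or contact force between sample and block_c above 3 N) and contact force between sample and stop above 3 N and contact force between any of the fingers, the arm and jaw above 4 N and contact force between the fingers and block_a below 1 N and contact force between the fingers and block_b below 1 N and contact force between the fingers and block_c below 1 N and contact force between the fingers and sample below 1 N and horizontal distance between sample and stop below 0.006 m and value of joint jaw between 0.002 and 0.029 m and (height (world z) of block_a below 0.01 m or (height (world z) of block_a between 0.027 and 0.034 m and angle between the x axis of block_a and the y axis of clamp, either way round below 0.2 rad)) and (height (world z) of block_b below 0.01 m or (height (world z) of block_b between 0.027 and 0.034 m and angle between the x axis of block_b and the y axis of clamp, either way round below 0.2 rad)) and (height (world z) of block_c below 0.01 m or (height (world z) of block_c between 0.027 and 0.034 m and angle between the x axis of block_c and the y axis of clamp, either way round below 0.2 rad)) and angle between each of sample, block_a, block_b, block_c's own z axis and vertical below 0.12 rad); the arm keeps its last pose, push and grip.
It fails at once if cup, jar or spanner moved by more than 30 mm (distance of any of cup, jar, spanner from where it was at the start of the episode above 0.03 m).
It fails at once if the sample knocked over (angle between sample's own z axis and vertical above 0.5 rad).
It fails at once if a block tipped over (angle between block_a's own z axis and vertical above 1.2 rad or angle between block_b's own z axis and vertical above 1.2 rad or angle between block_c's own z axis and vertical above 1.2 rad).
It also fails if it takes over 70 s, if anything falls off the work surface, if the arm or the gripper's body presses on something with over 40 N, if the wrist force passes 120 N, or if a joint passes its speed limit or range.

ROBOT

A 6-joint arm with a two-finger parallel gripper is mounted at the origin on a cart in front of the work surface, level with it; the furniture and walls round the work are solid. World frame = base frame: x ahead of the robot, y to its left, z up, the work surface at z = 0. Lengths are in mm, angles in rad, forces in N, time in s.
With the tool pointing down it reaches from about 275 to 850 mm from the base axis. Payload 5.2 kg.
Tool frame: the origin (TCP) lies midway between the tips of the shut fingers; the grasp point (between the pads) lies 19 mm behind it (bot.hold_point_z is the distance from the TCP to the grasp point, in mm); z points along the fingers, y is the line along which they close (so a half turn about z gives the same grasp; the last joint's range is limited). The gripper opens to 85 mm and grips with 20 to 120 N. Pads are 22 mm wide; open, the fingers measure 114 mm over their backs; the gripper's body (76 mm by 85 mm) begins 54 mm behind the grasp point. The pads swing forward as they close: fully open they stand 13 mm farther back than shut.
Start: joints at [0.946, 0.259, 1.535, -0, 1.348, -0.203], TCP at [225.151, 501.809, 231.31] pointing down, gripper open.
Joint ranges: [-3.14, 3.14], [-0.91, 2.08], [0.19, 2.58], [-1.22, 4.36], [0.22, 2.71], [-3.12, 3.12]. Speed limits (rad/s): [2.57, 2.57, 3.14, 3.14, 3.14, 3.14].

INTERFACE

Orientations are given as a rotation vector (axis times angle).
In Python, from bench import sensors, viewer, bot gives the robot as it stands.
- The arm moves only by the tool step_arm, never from a script. Its argument "moves" is a list of rows, each an object of numbers: "x", "y", "z": the shift along the tool's x, y, z as a fraction of full scale; "turn": the turn about the tool's z as a fraction of full scale; "jaw": the closure, from -1 (fully open) to 1 (shut), so that 0 is half open. A call has 1 to 10 rows; each row shifts and turns the commanded pose from where the row before left it, along the tool's axes as they then stand; what a row does not reach is not made up. Full scale, the value 1, is 0.2 m for a shift and 30 degrees for a turn. A row lasts 1/12 s, in which the tool goes at most 41.7 mm and 7.16 degrees, less where a joint would pass 70% of its speed; a pose out of reach is approached as far as the arm can. A call with a number of a shift or a turn outside -1 to 1 is refused whole. A call with a gripper value outside its range is refused whole. The fingers move at their own pace and stop on an object; "grip_force" is the grip in N (left out, the last holds). Time passes only in rows, so rows that do not move let the fingers close. It gives the time, the measured TCP pose, the force, the opening and the grip force at its end, in the units of the state.
- sensors.get_obs(): the state, without advancing time (a new reading comes with each control period).
- viewer.get_image(name): name is "side" or "top" or "wrist"; returns a dict with "frame" (480x640x3 uint8, blue, green, red), "intrinsics" (3x3 intrinsics, pixels), "rvec" (rotation vector, rad) and "tvec" (3), from world to camera coordinates, as OpenCV has them. Camera axes: x right, y down, z forward; pixel columns grow to the right and rows downward; lengths in mm; the calibration is good to about 2 mm. A picture is of the moment at which its call begins. There is no depth.
- bot.finish_job(): hands the job in; it is judged then, once.
The state is a dict: "clock": time; "q": joint angles; "dq": joint speeds; "tau": joint torques, N m; "ee_pos": TCP position; "tool_rot": TCP orientation; "wrist_force": force on the tool from outside, world axes, zero at the start; "torque": the same for the moment, N m; "gripper_width": opening from 0.0 (shut) to 1.0 (fully open); "finger_force": force on a finger pad.
Only numpy, scipy, OpenCV 4.12 (cv2) and the standard library are available. Lean on these libraries where they do the work, as an engineer would, in place of code of your own. Each camera call takes 0.05 s, during which the arm holds its last target. There are 200 camera calls.

## Working session

There is one attempt and no reset: what is moved stays moved. The work goes in short steps, Python scripts to look and compute and a tool call to move; the robot and the scene stay as the last step left them, time stands still between calls to the robot, and variables do not carry over. Pictures are saved under pics/ and viewed, at most 10 in all, crops included, and the job is handed in when it is done.

Besides the shell and the picture viewer there is one more tool, called after "Request:" by a JSON object that holds its "op" and its "data". step_arm: Moves the arm, as the interface text tells. Its arguments: {"type":"object","properties":{"moves":{"type":"array","items":{"type":"object","properties":{"x":{"type":"number","minimum":-1,"maximum":1},"y":{"type":"number","minimum":-1,"maximum":1},"z":{"type":"number","minimum":-1,"maximum":1},"turn":{"type":"number","minimum":-1,"maximum":1},"jaw":{"type":"number"}}}},"grip_force":{"type":"number"}},"required":["moves"]}

```bash
mkdir -p pics
cat > h.py <<'E'
import numpy as np, cv2
from bench import sensors, viewer, bot
def cam(n):
    d=viewer.get_image(n); return d
def ray(d,uv,z):
    R=cv2.Rodrigues(np.array(d['rvec'],float))[0]; t=np.array(d['tvec'],float).ravel(); K=np.array(d['intrinsics'],float)
    uv=np.atleast_2d(np.array(uv,float)); r=(np.linalg.inv(K)@np.c_[uv,np.ones(len(uv))].T).T@R
    c=-R.T@t
    return c+r*((z-c[2])/r[:,2])[:,None]
def proj(d,P):
    return cv2.projectPoints(np.atleast_2d(np.array(P,float)),np.array(d['rvec'],float),np.array(d['tvec'],float),np.array(d['intrinsics'],float),None)[0][:,0]
E
python3 - <<'E'
from h import *
import pickle
for n in ['top','side']:
    d=cam(n); cv2.imwrite(f'pics/{n}0.png',d['frame']); pickle.dump(d,open(f'{n}0.pkl','wb'))
    R=cv2.Rodrigues(np.array(d['rvec'],float))[0]; print(n,-R.T@np.array(d['tvec']).ravel())
o=sensors.get_obs(); print(o['ee_pos'],o['tool_rot'],o['clock'],o['wrist_force'])
E
```

```text
top [ 326.26114384  -84.68183263 1110.87285247]
side [  552.91688223 -1143.87515987   471.9936293 ]
[224.84898542 501.40932099 230.56958493] [-6.57503690e-01 -3.07131642e+00  2.37275375e-03] 0.1 [0.1154678  0.42613829 0.43787635]
```

View pics/top0.png

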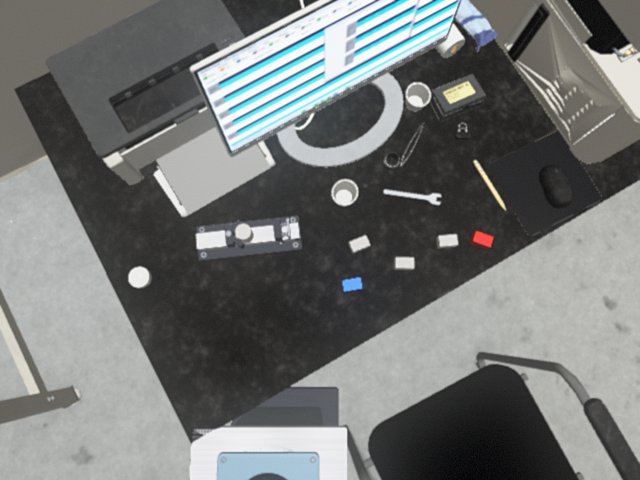

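View pics/side0.png

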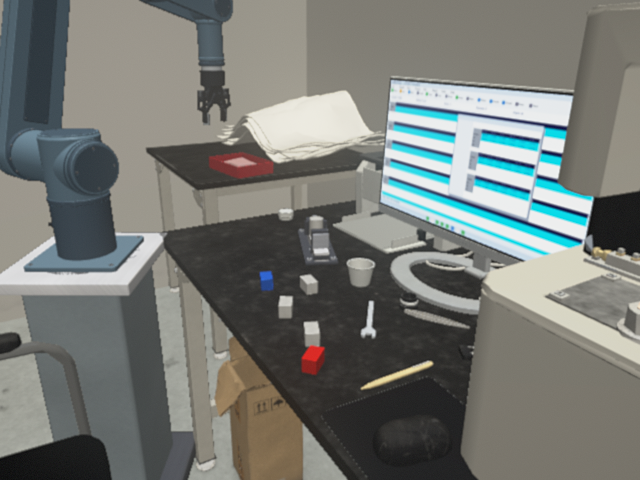

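Top view: the clamp is at about (248,238), with the sample at (243,232) and the jaw at the right end, (290,228). Block candidates are three plain ones at (360,243), (404,263) and (447,240), plus the look-alikes, blue at (352,284) and red at (483,239). I choose the three plain steel ones. The near cup is at (344,192), the jar at (139,277) and the spanner at (412,197). Next I measure and check in a close crop.

```bash
cat > m.py <<'E'
from h import *
import pickle
d=pickle.load(open('top0.pkl','rb')); f=d['frame']
hsv=cv2.cvtColor(f,cv2.COLOR_BGR2HSV)
m=((hsv[...,2]>120)&(hsv[...,1]<60)).astype(np.uint8)
n,l,s,c=cv2.connectedComponentsWithStats(m)
for i in range(1,n):
    x,y,w,h,a=s[i]
    if 180<x<470 and 170<y<300 and a>20:
        cs=cv2.findContours((l==i).astype(np.uint8),0,2)[0][0]; r=cv2.minAreaRect(cs)
        bx=ray(d,cv2.boxPoints(r),25); e=bx[1]-bx[0]; e2=bx[2]-bx[1]
        print(np.round(c[i],1),a,'ctr@z25',np.round(ray(d,c[i],25)[0,:2],1),'edges',[(round(float(np.hypot(*v[:2])),1),round(float(np.degrees(np.arctan2(v[1],v[0]))),1)) for v in (e,e2)])
# foot plate screws / outline
cr=f[165:300,180:500]; cv2.imwrite('pics/crop1.png',cv2.resize(f[205:270,185:385],None,fx=4,fy=4,interpolation=cv2.INTER_CUBIC))
print(proj(d,sensors.get_obs()['ee_pos']))
E
python3 m.py
```

```text
[344.5 191.9] 599 ctr@z25 [ 647.8 -157. ] edges [(59.9, -89.3), (59.6, 179.5)]
[415.4 195.5] 351 ctr@z25 [ 641.5 -314. ] edges [(25.9, -5.4), (129.3, -94.1)]
[290.  229.1] 354 ctr@z25 [562.8 -38.3] edges [(40.2, -82.1), (49.1, -172.3)]
[254.8 233.2] 665 ctr@z25 [552.9  37.4] edges [(88.7, -89.4), (46.4, -178.7)]
[211.2 238.6] 590 ctr@z25 [540.3 130.6] edges [(77.4, -89.4), (48.4, -177.8)]
[359.2 243.3] 236 ctr@z25 [ 532.8 -188.4] edges [(43.2, -66.1), (27.0, -157.7)]
[447.7 240. ] 236 ctr@z25 [ 541.7 -381.5] edges [(43.9, -89.5), (26.7, 177.3)]
[295.1 244.3] 32 ctr@z25 [529.3 -49.9] edges [(12.9, -89.5), (11.0, -179.2)]
[203.2 254.4] 34 ctr@z25 [505.6 145.9] edges [(12.8, -89.5), (10.8, -177.2)]
[404.4 262.5] 235 ctr@z25 [ 491.6 -285.5] edges [(41.2, -89.5), (24.0, 178.3)]
[[-51.58321467 402.4827184 ]]
```

View pics/crop1.png

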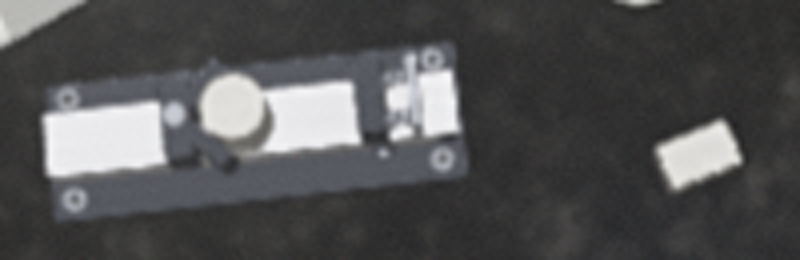

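The crop confirms the jaw is the dark plate at crop x≈358-388 with its pad at x≈410, both to the right of the sample. The sample top is at crop (233,105) and the V to its left, so clamp +y points left in the image. The plain block at crop (700,155) is the nearest one.

```bash
cat > m2.py <<'E'
from h import *
import pickle
d=pickle.load(open('top0.pkl','rb'))
C=lambda p:np.array(p,float)/4+[185,205]-0.375
foot=ray(d,C([(45,90),(57,222),(455,42),(468,176)]),8)[:,:2]
scr=ray(d,C([(67,98),(74,198),(432,60),(443,159)]),8)[:,:2]
bed=ray(d,C([(43,113),(47,178),(455,72),(460,135)]),30)[:,:2]
for n,p in (('foot',foot),('scr',scr),('bed',bed)):
    v=(p[0]+p[1]-p[2]-p[3])/2; print(n,'ctr',p.mean(0).round(1),'len',np.hypot(*v).round(1),'ang y',np.degrees(np.arctan2(v[1],v[0])).round(2))
v=(scr[0]+scr[1]-scr[2]-scr[3]+foot[0]+foot[1]-foot[2]-foot[3]); yh=v/np.hypot(*v); xh=np.array([yh[1],-yh[0]])
o=(foot.mean(0)+scr.mean(0))/2; print('o',o,'yh',yh)
for n,p,z in (('sample',(233,106),75),('jawface',(358,95),70),('jawface2',(362,148),70),('jawback',(386,100),70),('pad out',(416,85),66),('bedends',(43,145),30),('bede',(458,104),30)):
    w=ray(d,C(p),z)[0,:2]-o; print(n,'clamp x %.1f y %.1f'%(w@xh,w@yh))
E
python3 m2.py
```

```text
foot ctr [546.5  51.9] len 225.0 ang y 97.23
scr ctr [548.5  53.3] len 201.0 ang y 96.68
bed ctr [546.3  52. ] len 221.4 ang y 96.5
o [547.51202482  52.5691922 ] yh [-0.12138034  0.99260607]
sample clamp x -0.4 y 3.9
jawface clamp x -0.6 y -60.3
jawface2 clamp x -28.8 y -59.6
jawback clamp x -4.9 y -74.4
pad out clamp x 2.2 y -90.7
bedends clamp x -0.0 y 111.3
bede clamp x -2.5 y -111.4
```

Gap reads about 47 mm, so one block fits: 23 mm is left and the jaw travels about 23 mm. Next I turn to match the nearest plain block and move above it.

Request:
{"op": "step_arm", "data": {"moves": [{"turn": -0.23,"jaw": -1},{"turn": -0.23,"jaw": -1},{"turn": -0.23,"jaw": -1},{"turn": -0.23,"jaw": -1},{"turn": -0.23,"jaw": -1},{"turn": -0.23,"jaw": -1},{"turn": -0.23,"jaw": -1},{"jaw": -1}], "grip_force": 40}}

```text
schema error: expected keys x, y, z, turn, jaw
```

Request:
{"op": "step_arm", "data": {"moves": [{"y": -0.1},{"y": -0.2},{"y": -0.2},{"y": -0.2},{"y": -0.2},{"y": -0.2},{"y": -0.2},{"y": -0.2},{"y": -0.2},{"y": -0.2}]}}

```text
schema error: expected keys x, y, z, turn, jaw
```

Request:
{"op": "step_arm", "data": {"moves": [{"y": -0.2},{"y": -0.2},{"y": -0.2},{"y": -0.2},{"y": -0.2},{"y": -0.2},{"y": -0.2},{"y": -0.2},{"y": -0.2},{"y": 0}]}}

```text
schema error: expected keys x, y, z, turn, jaw
```

Request:
{"op": "step_arm", "data": {"moves": [{"x": 0,"y": 0,"z": 0,"turn": -0.23,"jaw": -1},{"x": 0,"y": 0,"z": 0,"turn": -0.23,"jaw": -1},{"x": 0,"y": 0,"z": 0,"turn": -0.23,"jaw": -1},{"x": 0,"y": 0,"z": 0,"turn": -0.23,"jaw": -1},{"x": 0,"y": 0,"z": 0,"turn": -0.23,"jaw": -1},{"x": 0,"y": 0,"z": 0,"turn": -0.23,"jaw": -1},{"x": 0,"y": 0,"z": 0,"turn": -0.23,"jaw": -1},{"x": 0,"y": 0,"z": 0,"turn": 0,"jaw": -1}], "grip_force": 40}}

```text
clock: 0.77
ee_pos: [225.0, 501.6, 230.8]
tool_rot: [0.663, -3.07, 0.001]
wrist_force: [0.1, 0.5, -0.6]
gripper_width: 0.998
finger_force: 0.0
```

Request:
{"op": "step_arm", "data": {"moves": [{"x": 0,"y": -0.1,"z": 0,"turn": 0,"jaw": -1},{"x": 0,"y": -0.2,"z": 0,"turn": 0,"jaw": -1},{"x": 0,"y": -0.2,"z": 0,"turn": 0,"jaw": -1},{"x": 0,"y": -0.2,"z": 0,"turn": 0,"jaw": -1},{"x": 0,"y": -0.2,"z": 0,"turn": 0,"jaw": -1},{"x": 0,"y": -0.2,"z": 0,"turn": 0,"jaw": -1},{"x": 0,"y": -0.2,"z": 0,"turn": 0,"jaw": -1},{"x": 0,"y": -0.2,"z": 0,"turn": 0,"jaw": -1},{"x": 0,"y": -0.2,"z": 0,"turn": 0,"jaw": -1},{"x": 0,"y": -0.2,"z": 0,"turn": 0,"jaw": -1}]}}

```text
clock: 1.6
ee_pos: [380.7, 153.2, 231.4]
tool_rot: [-0.65, 3.073, 0.0]
wrist_force: [0.7, 1.5, 0.1]
gripper_width: 0.999
finger_force: 0.0
```

Request:
{"op": "step_arm", "data": {"moves": [{"x": 0,"y": -0.2,"z": 0,"turn": 0,"jaw": -1},{"x": 0,"y": -0.2,"z": 0,"turn": 0,"jaw": -1},{"x": 0,"y": -0.2,"z": 0,"turn": 0,"jaw": -1},{"x": 0,"y": -0.2,"z": 0,"turn": 0,"jaw": -1},{"x": 0,"y": -0.2,"z": 0,"turn": 0,"jaw": -1},{"x": 0,"y": -0.2,"z": 0,"turn": 0,"jaw": -1},{"x": 0,"y": -0.2,"z": 0,"turn": 0,"jaw": -1},{"x": 0,"y": -0.2,"z": 0,"turn": 0,"jaw": -1},{"x": 0,"y": -0.2,"z": 0,"turn": 0,"jaw": -1},{"x": 0,"y": 0,"z": 0,"turn": 0,"jaw": -1}]}}

```text
clock: 2.43
ee_pos: [529.8, -180.4, 230.3]
tool_rot: [-0.643, 3.075, -0.005]
wrist_force: [-0.2, 0.7, 0.4]
gripper_width: 0.998
finger_force: 0.0
```

```bash
cat > blk.py <<'E'
from h import *
import sys
d=cam('wrist'); f=d['frame']; cv2.imwrite('pics/%s.png'%sys.argv[1],f)
R=cv2.Rodrigues(np.array(d['rvec'],float))[0]; print('cam',(-R.T@np.array(d['tvec']).ravel()).round(1))
o=sensors.get_obs(); T=cv2.Rodrigues(np.array(o['tool_rot'],float))[0]; p=np.array(o['ee_pos'])
print('tcp',p.round(1),'yaw y',np.degrees(np.arctan2(T[1,1],T[0,1])).round(1))
hsv=cv2.cvtColor(f,cv2.COLOR_BGR2HSV); m=((hsv[...,2]>120)&(hsv[...,1]<60)).astype(np.uint8)
n,l,s,c=cv2.connectedComponentsWithStats(m)
for i in range(1,n):
    if s[i][4]<300: continue
    r=cv2.minAreaRect(cv2.findContours((l==i).astype(np.uint8),0,2)[0][0]); b=ray(d,cv2.boxPoints(r),25)
    ct=b.mean(0); e=b[1]-b[0]; g=b[2]-b[1]
    print(c[i].round(0),s[i][4],'ctr',ct.round(1),[(round(float(np.hypot(*v[:2])),1),round(float(np.degrees(np.arctan2(v[1],v[0])))%180,1)) for v in (e,g)],'tool delta',(T.T@(ct-p)).round(1))
E
python3 blk.py w1
```

```text
cam [ 468.9 -207.1  373.5]
tcp [ 528.4 -177.1  230.2] yaw y 113.7
[137.  18.] 11003 ctr [ 419.  -349.1   25. ] [(343.0, 113.5), (41.3, 26.8)] tool delta [ 169.1 -113.6  205.3]
[239. 137.] 1274 ctr [ 491.4 -284.    25. ] [(25.1, 174.5), (44.7, 89.8)] tool delta [ 76.7 -83.  205.2]
[130. 144.] 1492 ctr [ 539.8 -377.4   25. ] [(27.5, 177.0), (51.1, 95.9)] tool delta [  69.8 -188.1  205.2]
[ 12. 242.] 697 ctr [ 680.  -464.3   25. ] [(9.8, 130.7), (90.5, 29.0)] tool delta [ -23.7 -323.9  205.1]
[315. 215.] 1130 ctr [ 531.5 -188.4   25. ] [(27.8, 20.8), (41.1, 112.0)] tool delta [  1.6 -11.6 205.2]
[165. 258.] 1405 ctr [ 635.3 -304.    25. ] [(25.3, 171.0), (123.7, 84.8)] tool delta [ -47.1 -159.2  205.1]
[506. 312.] 8858 ctr [556.3  55.6  25. ] [(97.4, 11.6), (233.1, 96.7)] tool delta [-119.1  201.9  205.1]
[303. 325.] 2598 ctr [ 650.8 -151.5   25. ] [(66.3, 160.2), (61.2, 66.3)] tool delta [-122.5  -25.8  205. ]
[181. 321.] 601 ctr [ 698.5 -275.8   25. ] [(77.7, 162.1), (12.2, 68.5)] tool delta [-116.2 -158.7  205. ]
[270. 383.] 4619 ctr [ 729.1 -152.3   25. ] [(54.9, 17.4), (176.2, 112.5)] tool delta [-193.9  -57.9  205. ]
[535. 461.] 2060 ctr [697.8 177.4  25. ] [(79.9, 113.8), (70.7, 34.0)] tool delta [-297.6  256.6  204.9]
[102. 450.] 566 ctr [ 902.6 -311.4   25. ] [(63.9, 169.6), (23.4, 73.5)] tool delta [-288.9 -273.3  204.9]
```

View pics/w1.png

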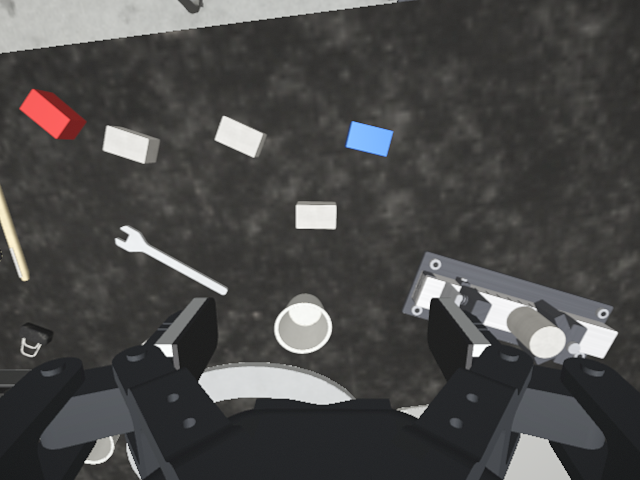

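The wrist view shows the target block at (315,215), aligned with the fingers, and the blue look-alike off at (370,138). Descending.

Request:
{"op": "step_arm", "data": {"moves": [{"x": 0,"y": -0.06,"z": 0.16,"turn": 0,"jaw": -1},{"x": 0,"y": 0,"z": 0.16,"turn": 0,"jaw": -1},{"x": 0,"y": 0,"z": 0.16,"turn": 0,"jaw": -1},{"x": 0,"y": 0,"z": 0.16,"turn": 0,"jaw": -1},{"x": 0,"y": 0,"z": 0.1,"turn": 0,"jaw": -1},{"x": 0,"y": 0,"z": 0,"turn": 0,"jaw": -1},{"x": 0,"y": 0,"z": 0,"turn": 0,"jaw": -1}]}}

```text
clock: 3.07
ee_pos: [531.6, -183.1, 82.7]
tool_rot: [0.655, -3.07, -0.004]
wrist_force: [-0.1, -0.0, 0.7]
gripper_width: 0.999
finger_force: 0.0
```

```bash
python3 blk.py w2 | grep -v -- "tool delta \[-"; python3 -c "
import cv2;f=cv2.imread('pics/w2.png');cv2.imwrite('pics/w2c.png',f[120:460,130:510])"
```

```text
cam [ 471.4 -211.   225.9]
tcp [ 532.9 -184.    84.2] yaw y 114.1
[184. 127.] 4219 ctr [ 491.5 -283.3   25. ] [(25.7, 172.6), (47.5, 90.4)] tool delta [ 78.3 -73.7  59.2]
[458.  96.] 311 ctr [ 418.  -154.7   25. ] [(11.6, 114.1), (9.0, 30.3)] tool delta [93.  73.7 59.1]
[ 24. 145.] 2515 ctr [ 534.2 -359.4   25. ] [(31.3, 10.7), (28.3, 114.1)] tool delta [  70.4 -160.7   59.2]
[439. 239.] 335 ctr [ 490.8 -127.6   25. ] [(24.7, 171.5), (9.4, 79.0)] tool delta [15.4 68.7 59.1]
[314. 258.] 3292 ctr [ 530.8 -189.4   25. ] [(30.4, 20.8), (40.0, 112.5)] tool delta [ 4.1 -4.1 59.2]
[ 55. 311.] 3015 ctr [ 629.1 -314.9   25. ] [(26.3, 168.7), (89.4, 82.9)] tool delta [ -34.4 -158.8   59.2]
```

View pics/w2c.png

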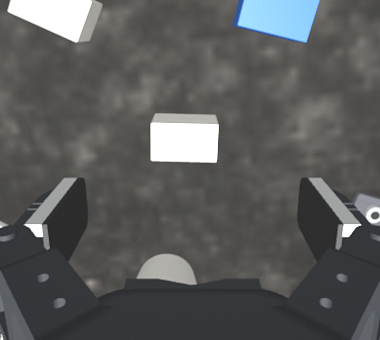

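Block top face is at crop (184,142), so it needs about -4 mm along tool y and +1 mm along x. Going down to grasp.

Request:
{"op": "step_arm", "data": {"moves": [{"x": 0.005,"y": -0.02,"z": 0.1,"turn": 0,"jaw": -1},{"x": 0,"y": 0,"z": 0.1,"turn": 0,"jaw": -1},{"x": 0,"y": 0,"z": 0.1,"turn": 0,"jaw": -1},{"x": 0,"y": 0,"z": 0.1,"turn": 0,"jaw": -1},{"x": 0,"y": 0,"z": 0,"turn": 0,"jaw": -1},{"x": 0,"y": 0,"z": 0,"turn": 0,"jaw": 1},{"x": 0,"y": 0,"z": 0,"turn": 0,"jaw": 1},{"x": 0,"y": 0,"z": 0,"turn": 0,"jaw": 1},{"x": 0,"y": 0,"z": 0,"turn": 0,"jaw": 1},{"x": 0,"y": 0,"z": 0,"turn": 0,"jaw": 1}]}}

```text
clock: 3.95
ee_pos: [534.5, -189.1, 5.3]
tool_rot: [-0.656, 3.07, -0.003]
wrist_force: [-1.6, 0.8, 5.3]
gripper_width: 0.46
finger_force: 41.1
```

Request:
{"op": "step_arm", "data": {"moves": [{"x": 0,"y": 0,"z": 0,"turn": 0,"jaw": 1},{"x": 0,"y": 0,"z": 0,"turn": 0,"jaw": 1},{"x": 0,"y": 0,"z": 0,"turn": 0,"jaw": 1},{"x": 0,"y": 0,"z": 0,"turn": 0,"jaw": 1}]}}

```text
clock: 4.28
ee_pos: [534.5, -189.1, 5.3]
tool_rot: [-0.656, 3.07, -0.003]
wrist_force: [-0.6, 0.7, 5.6]
gripper_width: 0.458
finger_force: 41.1
```

Gripped. Now I lift and turn to line up with the clamp.

Request:
{"op": "step_arm", "data": {"moves": [{"x": 0,"y": 0,"z": -0.1,"turn": 0,"jaw": 1},{"x": 0,"y": 0,"z": -0.2,"turn": 0,"jaw": 1},{"x": 0,"y": 0,"z": -0.2,"turn": 0.2,"jaw": 1},{"x": 0,"y": 0,"z": -0.1,"turn": 0.2,"jaw": 1},{"x": 0,"y": 0,"z": 0,"turn": 0.23,"jaw": 1},{"x": 0,"y": 0,"z": 0,"turn": 0.23,"jaw": 1},{"x": 0,"y": 0,"z": 0,"turn": 0.23,"jaw": 1},{"x": 0,"y": 0,"z": 0,"turn": 0.23,"jaw": 1},{"x": 0,"y": 0,"z": 0,"turn": 0.23,"jaw": 1},{"x": 0,"y": 0,"z": 0,"turn": 0.23,"jaw": 1}]}}

```text
clock: 5.12
ee_pos: [533.2, -188.4, 123.9]
tool_rot: [0.803, 3.037, -0.0]
wrist_force: [-0.2, -0.6, -1.8]
gripper_width: 0.459
finger_force: 41.5
```

Request:
{"op": "step_arm", "data": {"moves": [{"x": 0,"y": 0,"z": 0,"turn": 0.23,"jaw": 1},{"x": 0,"y": 0,"z": 0,"turn": 0.23,"jaw": 1},{"x": 0,"y": 0,"z": 0,"turn": 0.23,"jaw": 1},{"x": 0,"y": 0,"z": 0,"turn": 0.23,"jaw": 1},{"x": 0,"y": 0,"z": 0,"turn": 0.23,"jaw": 1},{"x": 0,"y": 0,"z": 0,"turn": 0.23,"jaw": 1},{"x": 0,"y": 0,"z": 0,"turn": 0.23,"jaw": 1},{"x": 0,"y": 0,"z": 0,"turn": 0.18,"jaw": 1},{"x": 0,"y": 0,"z": 0,"turn": 0,"jaw": 1},{"x": 0,"y": 0,"z": 0,"turn": 0,"jaw": 1}]}}

```text
clock: 5.95
ee_pos: [533.3, -188.5, 123.7]
tool_rot: [2.077, 2.356, 0.0]
wrist_force: [-0.4, -0.4, -1.7]
gripper_width: 0.46
finger_force: 41.4
```

Request:
{"op": "step_arm", "data": {"moves": [{"x": 0.1,"y": 0.03,"z": 0,"turn": 0,"jaw": 1},{"x": 0.2,"y": 0.05,"z": 0,"turn": 0,"jaw": 1},{"x": 0.2,"y": 0.05,"z": 0,"turn": 0,"jaw": 1},{"x": 0.2,"y": 0.05,"z": 0,"turn": 0,"jaw": 1},{"x": 0.2,"y": 0.03,"z": 0,"turn": 0,"jaw": 1},{"x": 0.1,"y": 0,"z": 0,"turn": 0,"jaw": 1},{"x": 0,"y": 0,"z": 0,"turn": 0,"jaw": 1},{"x": 0,"y": 0,"z": 0,"turn": 0,"jaw": 1},{"x": 0,"y": 0,"z": 0,"turn": 0,"jaw": 1}]}}

```text
clock: 6.7
ee_pos: [550.7, 14.7, 123.5]
tool_rot: [2.078, 2.355, -0.0]
wrist_force: [0.6, 0.3, -1.8]
gripper_width: 0.46
finger_force: 41.4
```

Run:
```python
from h import *
import pickle
d=cam('wrist'); pickle.dump(d,open('w3.pkl','wb')); cv2.imwrite('pics/w3.png',d['frame'])
o=sensors.get_obs(); T=cv2.Rodrigues(np.array(o['tool_rot'],float))[0]
print(o['ee_pos'].round(1) if hasattr(o['ee_pos'],'round') else o['ee_pos'],np.degrees(np.arctan2(T[1,1],T[0,1])))
```

```text
[550.8  14.1 123.5] 7.06309171282614
```

View pics/w3.png

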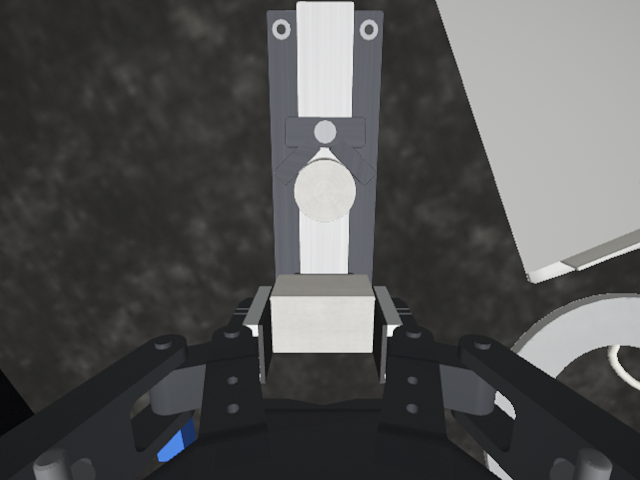

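Well aligned: the bed centre is at column 324 and the held block at 322, with the sample top at (325,190). Computing offsets.

Run:
```python
from h import *
import pickle
d=pickle.load(open('w3.pkl','rb')); o=sensors.get_obs(); T=cv2.Rodrigues(np.array(o['tool_rot'],float))[0]; p=np.array(o['ee_pos'])
def s(n,uv,z):
    w=ray(d,uv,z)[0]; print(n,w.round(1),'tool',(T.T@(w-p)).round(1))
s('sample',(325,190),75); 
for uv in [(298,60),(353,60),(301,250),(348,250)]: s('bed',uv,30)
s('scrL',(281,29),8); s('scrR',(369,29),8)
zb=p[2]-5.3+25
for uv in [(272,296),(374,296),(270,352),(373,352)]: s('blocktop',uv,zb)
```

```text
sample [546.8  58.3  75. ] tool [44.4  1.5 48.5]
bed [521.6 129.3  30. ] tool [118.  -14.9  93.4]
bed [554.8 133.5  30. ] tool [118.   18.6  93.4]
bed [536.4   9.7  30. ] tool [ -2.5 -14.8  93.5]
bed [569.   13.8  30. ] tool [-2.5 18.  93.5]
scrL [506.7 150.7   8. ] tool [141.1 -27.  115.4]
scrR [563.6 157.9   8. ] tool [141.2  30.4 115.4]
blocktop [530.4  24.  143.2] tool [ 12.3 -19.  -19.7]
blocktop [568.7  28.8 143.2] tool [ 12.4  19.5 -19.7]
blocktop [531.7   0.  143.2] tool [-11.6 -20.7 -19.7]
blocktop [572.2   5.1 143.2] tool [-11.6  20.1 -19.7]
```

Request:
{"op": "step_arm", "data": {"moves": [{"x": 0.02,"y": 0.0085,"z": 0,"turn": 0,"jaw": 1},{"x": 0,"y": 0,"z": 0.1,"turn": 0,"jaw": 1},{"x": 0,"y": 0,"z": 0.1,"turn": 0,"jaw": 1},{"x": 0,"y": 0,"z": 0.1,"turn": 0,"jaw": 1},{"x": 0,"y": 0,"z": 0.08,"turn": 0,"jaw": 1},{"x": 0,"y": 0,"z": 0.04,"turn": 0,"jaw": 1},{"x": 0,"y": 0,"z": 0,"turn": 0,"jaw": 1},{"x": 0,"y": 0,"z": 0,"turn": 0,"jaw": 1}]}}

```text
clock: 7.42
ee_pos: [551.9, 18.7, 39.3]
tool_rot: [-2.082, -2.352, 0.0]
wrist_force: [0.4, 1.2, -0.9]
gripper_width: 0.459
finger_force: 41.4
```

Request:
{"op": "step_arm", "data": {"moves": [{"x": 0,"y": 0,"z": 0.01,"turn": 0,"jaw": 1},{"x": 0,"y": 0,"z": 0.007,"turn": 0,"jaw": 1},{"x": 0,"y": 0,"z": 0,"turn": 0,"jaw": 1},{"x": 0,"y": 0,"z": 0,"turn": 0,"jaw": 1}]}}

```text
clock: 7.75
ee_pos: [552.1, 19.3, 36.5]
tool_rot: [2.08, 2.353, 0.001]
wrist_force: [1.0, -0.0, -2.1]
gripper_width: 0.455
finger_force: 41.4
```

Request:
{"op": "step_arm", "data": {"moves": [{"x": 0,"y": 0,"z": 0.006,"turn": 0,"jaw": 1},{"x": 0,"y": 0,"z": 0.005,"turn": 0,"jaw": 1},{"x": 0,"y": 0,"z": 0,"turn": 0,"jaw": 1},{"x": 0,"y": 0,"z": 0,"turn": 0,"jaw": 1}]}}

```text
clock: 8.08
ee_pos: [552.2, 19.3, 35.3]
tool_rot: [2.08, 2.353, 0.001]
wrist_force: [-2.8, 1.2, 9.4]
gripper_width: 0.459
finger_force: 42.7
```

Block has landed on the bed. Releasing, lifting, and moving behind the pad while shutting the fingers.

Request:
{"op": "step_arm", "data": {"moves": [{"x": 0,"y": 0,"z": 0,"turn": 0,"jaw": -0.5},{"x": 0,"y": 0,"z": 0,"turn": 0,"jaw": -0.5},{"x": 0,"y": 0,"z": 0,"turn": 0,"jaw": -0.5},{"x": 0,"y": 0,"z": 0,"turn": 0,"jaw": -0.5},{"x": 0,"y": 0,"z": -0.05,"turn": 0,"jaw": -0.5},{"x": 0,"y": 0,"z": -0.1,"turn": 0,"jaw": -0.5},{"x": 0,"y": 0,"z": -0.15,"turn": 0,"jaw": -0.5},{"x": 0,"y": 0,"z": -0.15,"turn": 0,"jaw": -0.5},{"x": 0,"y": 0,"z": -0.1,"turn": 0,"jaw": -0.5},{"x": 0,"y": 0,"z": 0,"turn": 0,"jaw": -0.5}]}}

```text
clock: 8.92
ee_pos: [554.9, 18.9, 149.4]
tool_rot: [2.075, 2.348, 0.008]
wrist_force: [0.2, -0.1, 0.2]
gripper_width: 0.749
finger_force: 0.0
```

Request:
{"op": "step_arm", "data": {"moves": [{"x": -0.1,"y": 0,"z": 0,"turn": 0,"jaw": 1},{"x": -0.15,"y": 0,"z": 0,"turn": 0,"jaw": 1},{"x": -0.15,"y": 0,"z": 0,"turn": 0,"jaw": 1},{"x": -0.05,"y": 0,"z": 0,"turn": 0,"jaw": 1},{"x": 0,"y": 0,"z": 0,"turn": 0,"jaw": 1},{"x": 0,"y": 0,"z": 0,"turn": 0,"jaw": 1},{"x": 0,"y": 0,"z": 0,"turn": 0,"jaw": 1},{"x": 0,"y": 0,"z": 0,"turn": 0,"jaw": 1},{"x": 0,"y": 0,"z": 0,"turn": 0,"jaw": 1},{"x": 0,"y": 0,"z": 0,"turn": 0,"jaw": 1}]}}

```text
clock: 9.75
ee_pos: [562.6, -69.0, 143.7]
tool_rot: [-2.079, -2.355, -0.0]
wrist_force: [-0.8, -0.4, -0.2]
gripper_width: 0.001
finger_force: 0.0
```

Run:
```python
from h import *
import pickle
d=cam('wrist'); pickle.dump(d,open('w4.pkl','wb')); cv2.imwrite('pics/w4.png',d['frame'])
o=sensors.get_obs(); print(o['ee_pos'],o['tool_rot'],o['gripper_width'])
```

```text
[562.68983714 -69.15919421 143.77821364] [-2.07952039e+00 -2.35475212e+00 -1.12067766e-04] 0.0017254779397838915
```

View pics/w4.png

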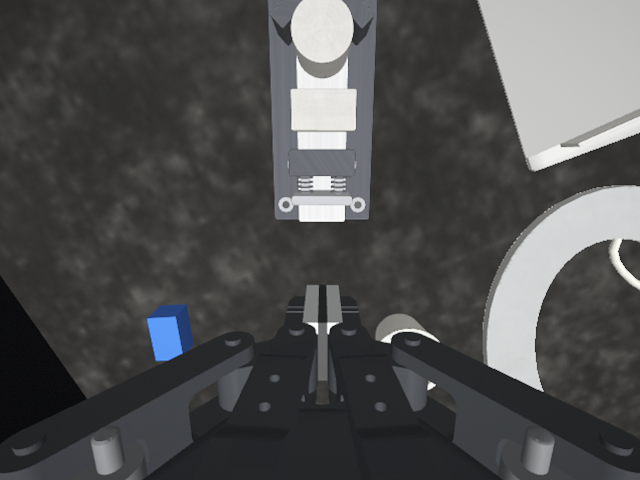

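The block stands square on the bed at (323,110). The jaw is at (322,163) and the pad's top edge at (322,201), ahead of the shut fingers at (322,300).

Run:
```python
from h import *
import pickle
d=pickle.load(open('w4.pkl','rb')); o=sensors.get_obs(); T=cv2.Rodrigues(np.array(o['tool_rot'],float))[0]; p=np.array(o['ee_pos'])
def s(n,uv,z):
    w=ray(d,uv,z)[0]; print(n,w.round(1),'tool',(T.T@(w-p)).round(1))
s('sample',(322,30),75); s('blk front',(323,89),55); s('blk back',(323,131),55); s('blk L',(291,110),55); s('blk R',(356,110),55)
s('jaw face',(322,150),70); s('jaw back',(322,174),70); s('pad in',(322,196),66); s('pad out',(322,206),66); s('bed end',(322,221),30)
```

```text
sample [546.9  56.7  75. ] tool [ 1.268e+02 -1.000e-01  6.880e+01]
blk front [550.7  30.7  55. ] tool [100.6   0.5  88.8]
blk back [553.7   6.5  55. ] tool [76.2  0.5 88.8]
blk L [532.6  16.4  55. ] tool [ 88.6 -19.3  88.8]
blk R [572.4  21.3  55. ] tool [88.6 20.9 88.8]
jaw face [554.5  -4.9  70. ] tool [64.8 -0.1 73.8]
jaw back [556.3 -18.8  70. ] tool [50.8 -0.1 73.8]
pad in [558.  -32.5  66. ] tool [36.9 -0.2 77.8]
pad out [558.7 -38.8  66. ] tool [30.6 -0.2 77.8]
bed end [560.8 -55.6  30. ] tool [ 13.7  -0.2 113.8]
```

Gap is about 45 mm, so one block is right: it leaves about 21 mm. Descending behind the pad, then pushing.

Request:
{"op": "step_arm", "data": {"moves": [{"x": 0,"y": 0,"z": 0.1,"turn": 0,"jaw": 1},{"x": 0,"y": 0,"z": 0.15,"turn": 0,"jaw": 1},{"x": 0,"y": 0,"z": 0.15,"turn": 0,"jaw": 1},{"x": 0,"y": 0,"z": 0.09,"turn": 0,"jaw": 1},{"x": 0,"y": 0,"z": 0,"turn": 0,"jaw": 1},{"x": 0,"y": 0,"z": 0,"turn": 0,"jaw": 1},{"x": 0.04,"y": 0,"z": 0,"turn": 0,"jaw": 1},{"x": 0.03,"y": 0,"z": 0,"turn": 0,"jaw": 1},{"x": 0,"y": 0,"z": 0,"turn": 0,"jaw": 1},{"x": 0,"y": 0,"z": 0,"turn": 0,"jaw": 1}]}}

```text
clock: 10.63
ee_pos: [561.7, -55.6, 47.0]
tool_rot: [2.078, 2.353, 0.001]
wrist_force: [-0.1, -0.8, -0.2]
gripper_width: 0.003
finger_force: 0.0
```

Request:
{"op": "step_arm", "data": {"moves": [{"x": 0.02,"y": 0,"z": 0,"turn": 0,"jaw": 1},{"x": 0.02,"y": 0,"z": 0,"turn": 0,"jaw": 1},{"x": 0.02,"y": 0,"z": 0,"turn": 0,"jaw": 1},{"x": 0.02,"y": 0,"z": 0,"turn": 0,"jaw": 1},{"x": 0.01,"y": 0,"z": 0,"turn": 0,"jaw": 1},{"x": 0,"y": 0,"z": 0,"turn": 0,"jaw": 1},{"x": 0,"y": 0,"z": 0,"turn": 0,"jaw": 1},{"x": 0,"y": 0,"z": 0,"turn": 0,"jaw": 1}]}}

```text
clock: 11.3
ee_pos: [559.0, -38.4, 45.7]
tool_rot: [2.081, 2.353, 0.0]
wrist_force: [-0.0, -1.7, 1.6]
gripper_width: -0.002
finger_force: 1.0
```

Request:
{"op": "step_arm", "data": {"moves": [{"x": 0.02,"y": 0,"z": 0,"turn": 0,"jaw": 1},{"x": 0.02,"y": 0,"z": 0,"turn": 0,"jaw": 1},{"x": 0.01,"y": 0,"z": 0,"turn": 0,"jaw": 1},{"x": 0,"y": 0,"z": 0,"turn": 0,"jaw": 1},{"x": 0,"y": 0,"z": 0,"turn": 0,"jaw": 1}]}}

```text
clock: 11.72
ee_pos: [557.8, -28.2, 45.8]
tool_rot: [2.08, 2.353, 0.0]
wrist_force: [1.8, -3.9, 1.6]
gripper_width: -0.003
finger_force: 1.8
```

Request:
{"op": "step_arm", "data": {"moves": [{"x": 0.01,"y": 0,"z": 0,"turn": 0,"jaw": 1},{"x": 0.01,"y": 0,"z": 0,"turn": 0,"jaw": 1},{"x": 0,"y": 0,"z": 0,"turn": 0,"jaw": 1},{"x": 0,"y": 0,"z": 0,"turn": 0,"jaw": 1},{"x": 0,"y": 0,"z": 0,"turn": 0,"jaw": 1}]}}

```text
clock: 12.13
ee_pos: [557.4, -24.8, 45.8]
tool_rot: [2.08, 2.353, -0.0]
wrist_force: [1.7, -5.8, 1.0]
gripper_width: -0.0
finger_force: 2.9
```

Request:
{"op": "step_arm", "data": {"moves": [{"x": 0.01,"y": 0,"z": 0,"turn": 0,"jaw": 1},{"x": 0.01,"y": 0,"z": 0,"turn": 0,"jaw": 1},{"x": 0.01,"y": 0,"z": 0,"turn": 0,"jaw": 1},{"x": 0,"y": 0,"z": 0,"turn": 0,"jaw": 1},{"x": 0,"y": 0,"z": 0,"turn": 0,"jaw": 1},{"x": 0,"y": 0,"z": 0,"turn": 0,"jaw": 1}]}}

```text
clock: 12.63
ee_pos: [556.9, -20.4, 45.9]
tool_rot: [2.079, 2.352, -0.003]
wrist_force: [0.9, -10.9, -0.1]
gripper_width: -0.001
finger_force: 5.9
```

Request:
{"op": "step_arm", "data": {"moves": [{"x": 0.01,"y": 0,"z": 0,"turn": 0,"jaw": 1},{"x": 0.01,"y": 0,"z": 0,"turn": 0,"jaw": 1},{"x": 0,"y": 0,"z": 0,"turn": 0,"jaw": 1},{"x": 0,"y": 0,"z": 0,"turn": 0,"jaw": 1},{"x": 0,"y": 0,"z": 0,"turn": 0,"jaw": 1},{"x": 0,"y": 0,"z": 0,"turn": 0,"jaw": 1},{"x": 0,"y": 0,"z": 0,"turn": 0,"jaw": 1},{"x": 0,"y": 0,"z": 0,"turn": 0,"jaw": 1}]}}

```text
clock: 13.3
ee_pos: [556.6, -17.6, 45.9]
tool_rot: [2.078, 2.351, -0.004]
wrist_force: [1.7, -15.7, -0.6]
gripper_width: 0.001
finger_force: 8.0
```

Run:
```python
from h import *
d=cam('wrist'); f=d['frame']; t=cam('top')['frame']
a=cv2.resize(f[0:330,200:450],None,fx=1.6,fy=1.6); b=cv2.resize(t[200:275,185:310],None,fx=3.2,fy=3.2)
c=np.zeros((a.shape[0],a.shape[1]+b.shape[1],3),np.uint8); c[:,:a.shape[1]]=a; c[:b.shape[0],a.shape[1]:]=b
cv2.imwrite('pics/fin.png',c); o=sensors.get_obs(); print(o['ee_pos'],o['wrist_force'])
```

```text
[556.58324108 -17.63166606  45.93753738] [  1.96824243 -16.39969732   0.02565387]
```

View pics/fin.png

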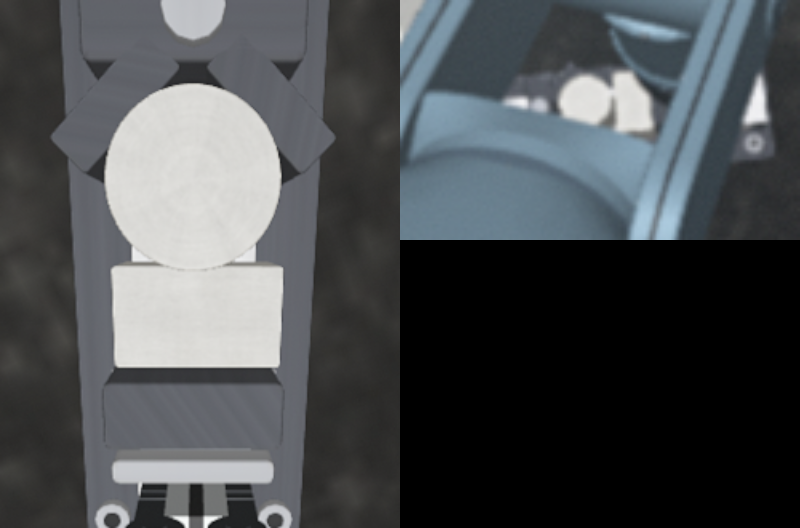

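The jaw is against the block, the block against the sample, and the sample is seated in the V. The pad is compressed more than half, with about 16 N of push. Handing in.

```bash
python3 -c "
from bench import bot; print(bot.finish_job())"
```

```text
the job is handed in; nothing more can be done
None
```

I handed the job in with one block in the 45 mm gap, the jaw pressing the sample into the V, and the arm still pushing the pad at about 16 N; the hand-in gave no verdict back.

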